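Hook down the hatch of a bake-out chamber

ROBOT

A 7-joint arm with a two-finger parallel gripper is mounted at the origin on the work surface. World frame = base frame: x ahead of the robot, y to its left, z up, the work surface at z = 0. Lengths are in m, angles in rad, forces in N, time in s.
With the tool pointing down it reaches from about 0.4 to 0.85 m from the base axis. Payload 4.5 kg.
Tool frame: the origin (TCP) lies midway between the tips of the shut fingers; the grasp point (between the pads) lies 19 mm behind it; z points along the fingers, y is the direction in which the jaws open and shut (so a half turn about z gives the same grasp; the last joint's range is limited). The gripper opens to 88 mm and grips with 3 to 60 N. Pads are 18 mm wide; open, the fingers measure 123 mm over their backs; the gripper's body (75 mm by 187 mm) begins 45 mm behind the grasp point.
Start: joints at [-1.246, 0.689, -0.195, 1.565, 0.157, 0.902, -0.215], TCP at [0.179, 0.599, 0.239] pointing down, gripper open.
Joint ranges: [-3.01, 3.01], [-0.46, 2.08], [-1.47, 1.51], [0.13, 2.56], [-1, 4.14], [0.04, 2.09], [-2.66, 2.66]. Speed limits (rad/s): [2.57, 2.57, 3.14, 3.14, 3.14, 3.14, 3.14].

INTERFACE

Orientations are given as a unit quaternion [x, y, z, w].
In Python, from plant import get_state, snapshot, finish_job, regions_of gives the robot as it stands.
- The arm moves only by the tool send_rows, never from a script. Its argument "series" is a list of rows, each an object of numbers: "grip": the opening, from 0 (shut) to 1 (fully open); "dx", "dy", "dz": the shift along the tool's x, y, z in mm; "turn": the turn about the tool's z in rad. A call has 1 to 20 rows; each row shifts and turns the commanded pose from where the row before left it, along the tool's axes as they then stand; what a row does not reach is not made up. A row lasts 1/10 s, in which the tool goes at most 50 mm and 8.59 degrees, less where a joint would pass 70% of its speed; a pose out of reach is approached as far as the arm can. A call is refused whole if a number of a shift passes 50 or a number of a turn 0.15, either way. A call with a gripper value outside its range is refused whole. The fingers move at their own pace and stop on an object; "force" is the grip in N (left out, the last holds). Time passes only in rows, so rows that do not move let the fingers close. It gives the time, the measured TCP pose, the force and the opening at its end, in the units of the state.
- get_state(): the state, without advancing time (a new reading comes with each control period).
- snapshot(name): name is "scene" or "top"; returns a dict with "img" (480x640x3 uint8, red, green, blue), "depth" (480x640 float32, m along the optical axis (not along the pixel's ray), 0 where there is no reading), "fov_y" (degrees; the focal length in pixels is half the picture's height over the tangent of half this angle, whatever the lens; pixels are square), "cx", "cy" (the principal point, pixels), "k1" (the pictures are not rectified: a ray, as slopes to the right and down, at radius r is drawn at 1 + k1 r^2 times it, then the intrinsics apply), "R" (3x3) and "t" (3): a world point X has camera coordinates R X + t. Camera axes: x right, y down, z forward; pixel columns grow to the right and rows downward; lengths in m; the calibration is good to about 2 mm. A picture is of the moment at which its call begins.
- finish_job(): hands the job in, once; it reports no verdict.
Trained networks look in a picture, given as the dict that the camera call returned (one of the last four; its "shot" number tells which), for a name from the list of things; names that differ only in an ending like _2 or _b are one class to them, and where a whole thing is asked for, a point or a joint stands for the part that bears it (a point fixed in the world has none). Each returns a list of dicts, best first, with "score" (0 to 1); they miss things now and then, are a little off and sometimes report something else, mostly with a low value. They report only what shows in the picture. A call takes as long as a camera call.
- regions_of(picture, target): "pixels" (480x640 bool, what is visible of it) and "extent" ([left, top, right, bottom] in pixels, round what is visible of it).
The state is a dict: "clock": time; "q": joint angles; "qd": joint speeds; "joint_torque": joint torques, N m; "tool_pos": TCP position; "eef_rot": TCP orientation; "contact_force": force on the tool from outside, world axes, zero at the start; "moment": the same for the moment, N m; "opening": opening from 0.0 (shut) to 1.0 (fully open).
Only numpy, scipy, OpenCV 4.12 (cv2) and the standard library are available. Lean on these libraries where they do the work, as an engineer would, in place of code of your own. Each camera call takes 0.05 s, during which the arm holds its last target.

TASK

Open the small bake-out chamber so that the satellite in it can be taken out: pick up the pole with the right-angle hook, put its hook through the eye on the raised hatch and swing the hatch down until it is level. Keep hand and arm off the chamber and hatch. Then unhook and lay the pole down flat on the bench, leaving the hatch down.

Things in the scene. Friction and masses are not known exactly. Their poses are not given: they have to be found in the camera images.
- hook_pole: The pole with the right-angle hook; two others have the same handle. Origin: underside of the black handle at the grip, near the centre of mass. Handle x -70 to 50, 22 wide (y), z 0 to 26 mm. Steel shaft, 8 mm thick, along +x (roughly world +y) at z 13 to x 180, then a straight level prong, 8 mm thick, to y -45 (roughly world +x), with an 11 mm ball at its tip. 0.14 kg.
- chamber: White box 200 x 220 x 160 mm on four legs, fixed, at the left; underside 140 mm, top 300 mm up. Origin at bench level under its centre, z up. Its front looks to its -x (world -y within 12 degrees). The aluminium hatch on it (214 wide, 145 high, 8 mm thick) is hinged along its lower edge; hinge line parallel to the chamber's y at x -105, z 150 mm.
- hatch (a joint): Hatch angle, rad: 0 closed (upright), 1.57 level, at its stop, sticking out from the front; starts between 0 and 0.12. The upper edge swings out to the chamber's -x and down. The hinge has friction: the hatch stays where it is left, and about 2 to 3 N at the eye moves it.
- eye (a point): Centre of the steel ring (hole 36 mm, bar 6 mm thick) on the hatch's outer face, near the upper edge. Ring axis = y, parallel to the hinge line and open on both sides: a prong enters sideways, level. From the hinge line it lies 118 mm up along the hatch (its z) and 39 mm out (its -x): 268 mm above the bench when closed, 111 mm, under the hatch, when level.

How it is judged:
On the way, in this order (a step that is already met when the one before it is completed fails the run):
1. the hook's prong is through the eye while the hatch is still up (x of eye in the frame of hook_pole between 0.16 and 0.2 m and y of eye in the frame of hook_pole between -0.042 and -0.004 m and z of eye in the frame of hook_pole between -0.007 and 0.033 m and value of joint hatch below 0.35 rad), for 0.2 s.
2. the hatch is swung down level (value of joint hatch above 1.4 rad), for 0.2 s.
At the end, for the whole second after the job is handed in: The hatch is down within 10 degrees of level (joint above 1.4 rad) and at rest, and the hook pole lies released and at rest flat on the bench (origin less than 35 mm above it, within 10 degrees of level) (value of joint hatch above 1.4 rad and height (world z) of hook_pole between -0.01 and 0.035 m and angle between hook_pole's own x axis and vertical between 1.4 and 1.74 rad and linear speed of hook_pole below 0.03 m/s and velocity of joint hatch below 0.05 rad/s); the robot touches nothing.
It fails at once if the hand or arm touches the chamber or its hatch (contact force between any of the arm, the fingers and chamber above 1 N).
It also fails if it takes over 56 s, if anything falls off the work surface, if the arm or the gripper's body presses on something with over 40 N, if the wrist force passes 120 N, or if a joint passes its speed limit or range.

## Working session

There is one attempt and no reset: what is moved stays moved. The work goes in short steps, Python scripts to look and compute and a tool call to move; the robot and the scene stay as the last step left them, time stands still between calls to the robot, and variables do not carry over. Pictures are saved under pics/ and viewed, and the job is handed in when it is done.

Besides the shell and the picture viewer there is one more tool, called after ">>>" as name(argument=value, ...), one argument or row to a line, values as JSON. send_rows: Moves the arm, as the interface text tells. Its arguments: {"type":"object","properties":{"series":{"type":"array","items":{"type":"object","properties":{"grip":{"type":"number"},"dx":{"type":"number"},"dy":{"type":"number"},"dz":{"type":"number"},"turn":{"type":"number"}}}},"force":{"type":"number"}},"required":["series"]}

```bash
mkdir -p pics; ls
cat > h.py <<'E'
import numpy as np, cv2, pickle
from plant import get_state, snapshot, finish_job, regions_of
def K(s):
    f=240/np.tan(np.radians(s['fov_y'])/2); return f
def unproj(s,u,v,d=None):
    f=K(s); xd=np.stack([(np.asarray(u,float)-s['cx'])/f,(np.asarray(v,float)-s['cy'])/f],-1)
    x=xd.copy()
    for _ in range(20):
        r2=(x**2).sum(-1,keepdims=True); x=xd/(1+s['k1']*r2)
    ray=np.concatenate([x,np.ones(x.shape[:-1]+(1,))],-1)
    if d is None: d=s['depth'][np.asarray(v,int),np.asarray(u,int)]
    c=ray*np.asarray(d)[...,None]
    return (c-s['t'])@s['R']
def proj(s,X):
    c=np.asarray(X)@s['R'].T+s['t']; x=c[...,:2]/c[...,2:]; r2=(x**2).sum(-1,keepdims=True)
    return x*(1+s['k1']*r2)*K(s)+[s['cx'],s['cy']]
E
python3 - <<'E'
from h import *
st=get_state(); print({k:np.round(v,3) for k,v in st.items()})
for n in ['scene','top']:
    s=snapshot(n); pickle.dump(s,open(n+'.pkl','wb')); cv2.imwrite(f'pics/{n}0.png',s['img'][...,::-1])
    print(n,s['fov_y'],s['k1'],s['R'],s['t'])
    for t in ['hook_pole','chamber','hatch','eye']:
        for r in regions_of(s,t): 
            m=r['pixels']; v,u=np.nonzero(m&(s['depth']>0)); P=unproj(s,u,v)
            print(t,round(r['score'],2),r['extent'],m.sum(),np.median(P,0).round(3),P.min(0).round(3),P.max(0).round(3))
E
```

```text
pics
{'clock': np.float64(0.0), 'q': array([-1.246,  0.69 , -0.195,  1.566,  0.157,  0.902, -0.215]), 'qd': array([ 0.   , -0.   , -0.001,  0.   ,  0.002, -0.001,  0.001]), 'joint_torque': array([ 0.0000e+00, -5.2757e+01, -1.2670e+00, -1.5343e+01, -5.3000e-02,
        6.0000e-03,  0.0000e+00]), 'tool_pos': array([0.179, 0.598, 0.238]), 'eef_rot': array([ 0.145,  0.989, -0.001, -0.   ]), 'contact_force': array([-0.895,  0.32 , -0.618]), 'moment': array([ 0.019, -0.025,  0.013]), 'opening': np.float64(0.999)}
scene 54.29477503779876 -0.11757169339946234 [[-0.28611625 -0.95819218  0.00228942]
 [-0.91288864  0.27186105 -0.30450927]
 [ 0.29115599 -0.08921503 -0.95250662]] [0.18748471 0.54718305 0.99577158]
hook_pole 0.74 [333.3, 229.3, 439.4, 254.8] 786 [ 0.542 -0.178  0.021] [ 0.522 -0.275 -0.004] [ 0.607 -0.014  0.03 ]
hook_pole 0.23 [207.3, 164.0, 249.3, 283.4] 932 [0.621 0.207 0.288] [ 0.515  0.148 -0.002] [0.744 0.228 0.299]
chamber 0.58 [101.8, 164.9, 254.5, 322.6] 15755 [0.588 0.31  0.298] [ 0.502  0.149 -0.005] [0.906 0.539 0.338]
hatch 0.65 [205.8, 164.2, 253.2, 283.9] 1065 [0.623 0.208 0.283] [ 0.515  0.149 -0.004] [0.861 0.24  0.299]
eye 0.64 [207.0, 166.3, 252.7, 284.6] 1036 [0.622 0.208 0.284] [ 0.515  0.148 -0.005] [0.889 0.256 0.299]
top 47.26785297496079 -0.017846118032780738 [[-0.01018194 -0.99978435 -0.01809943]
 [-0.99435584  0.01203496 -0.10541168]
 [ 0.10560677  0.01692398 -0.99426394]] [0.06029532 0.53885755 1.05088428]
chamber 0.8 [68.9, 91.9, 252.1, 255.7] 23734 [0.611 0.304 0.3  ] [ 0.505  0.151 -0.003] [0.83  0.563 0.34 ]
hatch 0.97 [202.6, 94.1, 251.1, 239.5] 2404 [0.624 0.21  0.27 ] [ 0.518  0.151 -0.002] [0.731 0.251 0.301]
```

View pics/scene0.png

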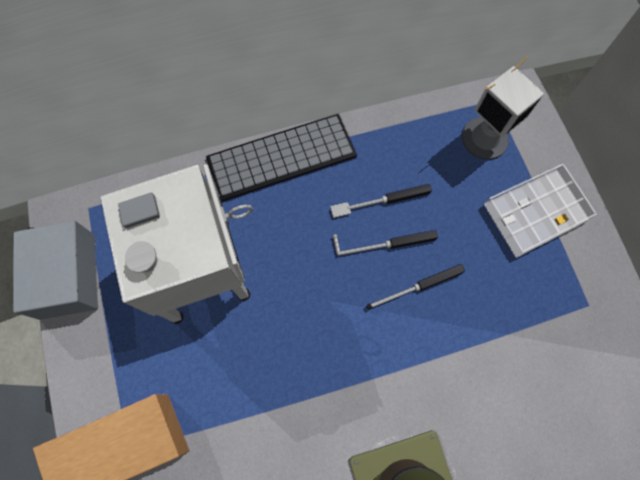

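View pics/top0.png

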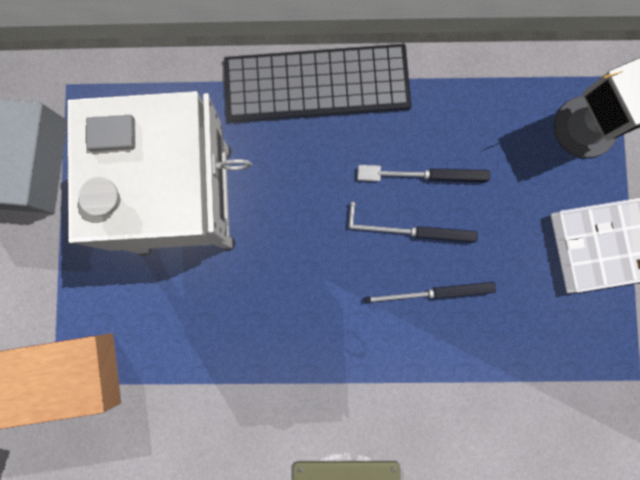

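The middle pole carries the hook: handle near (445,234) in the top view, corner at (352,228), prong tip at (352,205). The hatch eye shows at (235,164). Next I measure them exactly.

Run:
```python
from h import *
# rays to plane heights
def atz(s,u,v,z):
    c=-s['R'].T@s['t']; p=unproj(s,np.array([u]),np.array([v]),np.ones(1))[0]; d=p-c
    return c+d*(z-c[2])/d[2]
s=pickle.load(open('top.pkl','rb')); s2=pickle.load(open('scene.pkl','rb'))
for n,q in (('top',s),('scene',s2)):
    im=q['img'][...,::-1]
    b={'top':[(340,195,490,250),(195,85,260,260)],'scene':[(325,220,445,265),(195,160,265,300)]}[n]
    for i,(a,c,d,e) in enumerate(b):
        k=5 if i==0 else (4 if n=='scene' else 3.4); cv2.imwrite(f'pics/z_{n}{i}.png',cv2.resize(im[c:e,a:d],None,fx=k,fy=k,interpolation=cv2.INTER_CUBIC))
# handle: dark pixels with depth height
for n,q,(a,c,d,e) in (('top',s,(405,220,485,250)),('scene',s2,(380,225,442,255))):
    v,u=np.mgrid[c:e,a:d]; v=v.ravel();u=u.ravel()
    P=unproj(q,u,v); g=q['img'][v,u].astype(int)
    m=(P[:,2]>0.018)&(P[:,2]<0.04)&(g.max(1)<70)
    r=cv2.minAreaRect(P[m,:2].astype(np.float32)*1000); print(n,m.sum(),r, np.median(P[m],0))
    print(np.round(cv2.boxPoints(r)))
# steel
for n,q,(a,c,d,e) in (('top',s,(340,195,415,245)),('scene',s2,(325,225,390,262))):
    v,u=np.mgrid[c:e,a:d]; v=v.ravel();u=u.ravel()
    P=unproj(q,u,v); g=q['img'][v,u].astype(int)
    m=(g[:,0]>110)
    P=P[m]; o=np.argsort(P[:,1])
    print(n,m.sum(),'z',np.percentile(P[:,2],[5,50,95]).round(4))
    uu=u[m];vv=v[m]
    Q=np.array([atz(q,x,y,0.013) for x,y in zip(uu,vv)])
    print('xmax,ymax',Q.max(0).round(4),Q.min(0).round(4))
    # shaft line fit
    k=(Q[:,1]<Q[:,1].max()-0.02)
    l=np.polyfit(Q[k,1],Q[k,0],1); print('shaft x=%.4f*y+%.4f'%tuple(l))
# chamber top
for n,q in (('top',s),('scene',s2)):
    P=unproj(q,*[w.ravel() for w in np.meshgrid(np.arange(640),np.arange(480))]); P=P.reshape(480*640,3)
    m=(abs(P[:,2]-0.300)<0.006)&(P[:,1]>0.1)&(P[:,1]<0.5)&(P[:,0]>0.45)&(P[:,0]<0.85)
    I=m.reshape(480,640).astype(np.uint8); I=cv2.morphologyEx(I,cv2.MORPH_OPEN,np.ones((5,5)))
    nl,L,S,C=cv2.connectedComponentsWithStats(I); j=1+np.argmax(S[1:,4]); m=(L==j).ravel()
    r=cv2.minAreaRect(P[m,:2].astype(np.float32)*1000); print(n,'chamber',r,P[m].mean(0))
    # eye ring: points out front
    m=(P[:,2]>0.24)&(P[:,2]<0.32)&(P[:,1]>0.08)&(P[:,1]<0.24)&(P[:,0]>0.5)&(P[:,0]<0.75)
    for yy in np.arange(0.08,0.24,0.01):
        k=m&(P[:,1]>yy)&(P[:,1]<yy+.01)
        if k.sum()>3: print(round(yy,2),k.sum(),P[k].min(0).round(3),P[k].mean(0).round(3),P[k].max(0).round(3))
```

```text
top 197 ((537.852783203125, -201.24520874023438), (114.75450134277344, 17.567153930664062), 84.58104705810547) [ 0.53337497 -0.18268756  0.02513652]
[[ 524. -258.]
 [ 541. -259.]
 [ 552. -145.]
 [ 535. -143.]]
scene 321 ((537.5974731445312, -203.93124389648438), (113.77182006835938, 20.41288185119629), 84.74221801757812) [ 0.53718314 -0.19605534  0.02472925]
[[ 522. -260.]
 [ 543. -262.]
 [ 553. -148.]
 [ 533. -146.]]
top 387 z [0.0006 0.016  0.0197]
xmax,ymax [ 0.6088 -0.0123  0.013 ] [ 0.5406 -0.1419  0.013 ]
shaft x=0.0955*y+0.5600
scene 228 z [0.0065 0.0155 0.0191]
xmax,ymax [ 0.6069 -0.0145  0.013 ] [ 0.539  -0.1465  0.013 ]
shaft x=0.0926*y+0.5590
top chamber ((619.4395751953125, 323.91265869140625), (220.3081817626953, 201.01397705078125), 2.895298480987549) [0.61504347 0.31441939 0.30000794]
0.15 46 [0.624 0.15  0.253] [0.627 0.155 0.272] [0.63  0.16  0.287]
0.16 51 [0.624 0.16  0.245] [0.627 0.165 0.271] [0.631 0.17  0.292]
0.17 49 [0.623 0.17  0.244] [0.626 0.175 0.268] [0.63  0.18  0.292]
0.18 50 [0.623 0.18  0.245] [0.626 0.185 0.269] [0.629 0.189 0.291]
0.19 47 [0.621 0.
[... 459 characters left out ...]
363601 0.29856064]
0.14 5 [0.624 0.148 0.263] [0.625 0.149 0.269] [0.626 0.15  0.274]
0.15 34 [0.622 0.15  0.246] [0.625 0.155 0.269] [0.628 0.16  0.289]
0.16 31 [0.622 0.16  0.243] [0.625 0.165 0.268] [0.628 0.17  0.291]
0.17 32 [0.621 0.17  0.242] [0.625 0.175 0.268] [0.628 0.18  0.289]
0.18 33 [0.621 0.18  0.247] [0.624 0.185 0.267] [0.627 0.19  0.287]
0.19 32 [0.525 0.19  0.253] [0.62  0.194 0.27 ] [0.628 0.2   0.285]
0.2 386 [0.515 0.2   0.24 ] [0.581 0.206 0.286] [0.716 0.21  0.299]
0.21 277 [0.512 0.21  0.241] [0.638 0.214 0.291] [0.729 0.22  0.3  ]
0.22 516 [0.512 0.22  0.24 ] [0.596 0.226 0.294] [0.73  0.23  0.302]
0.23 623 [0.511 0.23  0.241] [0.61  0.235 0.296] [0.73  0.24  0.303]
```

```bash
cat >> h.py <<'E'
def rows(target,phi=None,n=None,vmax=45):
    """world displacement to target TCP, tool-y world angle phi(rad); prints per-row tool shifts"""
    import json
    st=get_state(); p=np.array(st['tool_pos']); x,y,z,w=st['eef_rot']
    from scipy.spatial.transform import Rotation as R
    M=R.from_quat(st['eef_rot']).as_matrix(); f0=np.arctan2(M[1,1],M[0,1])
    d=(np.array(target)-p)*1000
    df=0 if phi is None else (phi-f0+np.pi/2)%np.pi-np.pi/2
    n=n or int(np.ceil(max(np.linalg.norm(d)/vmax,abs(df)/0.13)))
    out=[]
    for i in range(n):
        f=f0+df*i/n; X=np.array([-np.sin(f),np.cos(f)]);Y=np.array([np.cos(f),np.sin(f)]); s=d/n
        out.append(dict(dx=round(float(s[:2]@X),1),dy=round(float(s[:2]@Y),1),dz=round(float(-s[2]),1),turn=round(float(-df/n),4)))
    print(f"f0={np.degrees(f0):.1f} df={np.degrees(df):.1f} tcp={p.round(4)} n={n}"); print(json.dumps(out))
E
python3 -c "
from h import *
rows((.543,-.166,.238),np.radians(-5.4),20)"
```

```text
f0=73.3 df=-78.7 tcp=[0.1792 0.5988 0.2387] n=20
[{"dx": -28.4, "dy": -31.4, "dz": 0.0, "turn": 0.0687}, {"dx": -30.5, "dy": -29.4, "dz": 0.0, "turn": 0.0687}, {"dx": -32.4, "dy": -27.2, "dz": 0.0, "turn": 0.0687}, {"dx": -34.2, "dy": -24.9, "dz": 0.0, "turn": 0.0687}, {"dx": -35.9, "dy": -22.5, "dz": 0.0, "turn": 0.0687}, {"dx": -37.3, "dy": -20.0, "dz": 0.0, "turn": 0.0687}, {"dx": -38.6, "dy": -17.4, "dz": 0.0, "turn": 0.0687}, {"dx": -39.7, "dy": -14.7, "dz": 0.0, "turn": 0.0687}, {"dx": -40.6, "dy": -12.0, "dz": 0.0, "turn": 0.0687}, {"dx": -41.3, "dy": -9.1, "dz": 0.0, "turn": 0.0687}, {"dx": -41.9, "dy": -6.3, "dz": 0.0, "turn": 0.0687}, {"dx": -42.2, "dy": -3.4, "dz": 0.0, "turn": 0.0687}, {"dx": -42.3, "dy": -0.5, "dz": 0.0, "turn": 0.0687}, {"dx": -42.3, "dy": 2.4, "dz": 0.0, "turn": 0.0687}, {"dx": -42.0, "dy": 5.3, "dz": 0.0, "turn": 0.0687}, {"dx": -41.5, "dy": 8.2, "dz": 0.0, "turn": 0.0687}, {"dx": -40.9, "dy": 11.0, "dz": 0.0, "turn": 0.0687}, {"dx": -40.0, "dy": 13.8, "dz": 0.0, "turn": 0.0687}, {"dx": -39.0, "dy": 16.5, "dz": 0.0, "turn": 0.0687}, {"dx": -37.8, "dy": 19.2, "dz": 0.0, "turn": 0.0687}]
```

>>> send_rows(
  series=[
    {"dz": -45, "grip": 0.8},
    {"dz": -45, "grip": 0.8},
    {"dz": -45, "grip": 0.8},
  ],
)

```text
schema error: expected keys grip, dx, dy, dz, turn
```

>>> send_rows(
  series=[
    {"grip": 0.8, "dx": 0, "dy": 0, "dz": -45, "turn": 0},
    {"grip": 0.8, "dx": 0, "dy": 0, "dz": -45, "turn": 0},
    {"grip": 0.8, "dx": 0, "dy": 0, "dz": -45, "turn": 0},
  ],
)

```text
clock: 0.8
tool_pos: [0.1791, 0.5984, 0.3753]
eef_rot: [0.145, 0.989, -0.0, -0.0]
contact_force: [-0.3, 0.2, 0.5]
opening: 0.803
```

>>> send_rows(
  series=[
    {"grip": 0.8, "dx": -28, "dy": -31, "dz": 0, "turn": 0.069},
    {"grip": 0.8, "dx": -30, "dy": -29, "dz": 0, "turn": 0.069},
    {"grip": 0.8, "dx": -32, "dy": -27, "dz": 0, "turn": 0.069},
    {"grip": 0.8, "dx": -34, "dy": -25, "dz": 0, "turn": 0.069},
    {"grip": 0.8, "dx": -36, "dy": -22, "dz": 0, "turn": 0.069},
    {"grip": 0.8, "dx": -37, "dy": -20, "dz": 0, "turn": 0.069},
    {"grip": 0.8, "dx": -39, "dy": -17, "dz": 0, "turn": 0.069},
    {"grip": 0.8, "dx": -40, "dy": -15, "dz": 0, "turn": 0.069},
    {"grip": 0.8, "dx": -41, "dy": -12, "dz": 0, "turn": 0.069},
    {"grip": 0.8, "dx": -41, "dy": -9, "dz": 0, "turn": 0.069},
  ],
)

```text
clock: 1.8
tool_pos: [0.3608, 0.2162, 0.374]
eef_rot: [0.472, 0.881, 0.0, 0.0]
contact_force: [0.6, -0.1, 0.5]
opening: 0.801
```

```bash
python3 -c "
from h import *
rows((.543,-.166,.11),np.radians(-5.4),12);print(get_state()['q'].round(2))"
```

```text
f0=33.6 df=-39.0 tcp=[0.3608 0.2162 0.374 ] n=12
[{"dx": -34.9, "dy": -5.0, "dz": 22.0, "turn": 0.0568}, {"dx": -35.2, "dy": -3.0, "dz": 22.0, "turn": 0.0568}, {"dx": -35.3, "dy": -1.0, "dz": 22.0, "turn": 0.0568}, {"dx": -35.3, "dy": 1.0, "dz": 22.0, "turn": 0.0568}, {"dx": -35.2, "dy": 3.0, "dz": 22.0, "turn": 0.0568}, {"dx": -34.9, "dy": 5.0, "dz": 22.0, "turn": 0.0568}, {"dx": -34.6, "dy": 6.9, "dz": 22.0, "turn": 0.0568}, {"dx": -34.1, "dy": 8.9, "dz": 22.0, "turn": 0.0568}, {"dx": -33.6, "dy": 10.8, "dz": 22.0, "turn": 0.0568}, {"dx": -32.9, "dy": 12.7, "dz": 22.0, "turn": 0.0568}, {"dx": -32.1, "dy": 14.6, "dz": 22.0, "turn": 0.0568}, {"dx": -31.3, "dy": 16.4, "dz": 22.0, "turn": 0.0568}]
[-0.67  0.24  0.03  1.93 -0.01  0.97 -0.05]
```

>>> send_rows(
  series=[
    {"grip": 0.8, "dx": -35, "dy": -5, "dz": 0, "turn": 0.057},
    {"grip": 0.8, "dx": -35, "dy": -3, "dz": 0, "turn": 0.057},
    {"grip": 0.8, "dx": -35, "dy": -1, "dz": 0, "turn": 0.057},
    {"grip": 0.8, "dx": -35, "dy": 1, "dz": 28, "turn": 0.057},
    {"grip": 0.8, "dx": -35, "dy": 3, "dz": 28, "turn": 0.057},
    {"grip": 0.8, "dx": -35, "dy": 5, "dz": 28, "turn": 0.057},
    {"grip": 0.8, "dx": -35, "dy": 7, "dz": 30, "turn": 0.057},
    {"grip": 0.8, "dx": -34, "dy": 9, "dz": 30, "turn": 0.057},
    {"grip": 0.8, "dx": -34, "dy": 11, "dz": 30, "turn": 0.057},
    {"grip": 0.8, "dx": -33, "dy": 13, "dz": 30, "turn": 0.057},
    {"grip": 0.8, "dx": -32, "dy": 15, "dz": 30, "turn": 0.057},
    {"grip": 0.8, "dx": -31, "dy": 16, "dz": 30, "turn": 0.057},
    {"grip": 0.8, "dx": 0, "dy": 0, "dz": 0, "turn": 0},
  ],
)

```text
clock: 3.1
tool_pos: [0.5431, -0.1688, 0.1061]
eef_rot: [0.742, 0.67, -0.002, -0.0]
contact_force: [-1.6, 0.5, 1.0]
opening: 0.797
```

```bash
python3 -c "
from h import *
rows((.543,-.166,.004),np.radians(-5.4),5);print(get_state()['q'].round(2))
s=snapshot('top');cv2.imwrite('pics/top1.png',s['img'][...,::-1])"
```

```text
f0=-5.8 df=0.4 tcp=[ 0.5431 -0.1688  0.1061] n=5
[{"dx": 0.6, "dy": -0.1, "dz": 20.4, "turn": -0.0014}, {"dx": 0.6, "dy": -0.1, "dz": 20.4, "turn": -0.0014}, {"dx": 0.6, "dy": -0.1, "dz": 20.4, "turn": -0.0014}, {"dx": 0.6, "dy": -0.1, "dz": 20.4, "turn": -0.0014}, {"dx": 0.6, "dy": -0.1, "dz": 20.4, "turn": -0.0014}]
[ 0.13  0.82  0.16  1.85 -0.24  0.49  0.35]
```

View pics/top1.png

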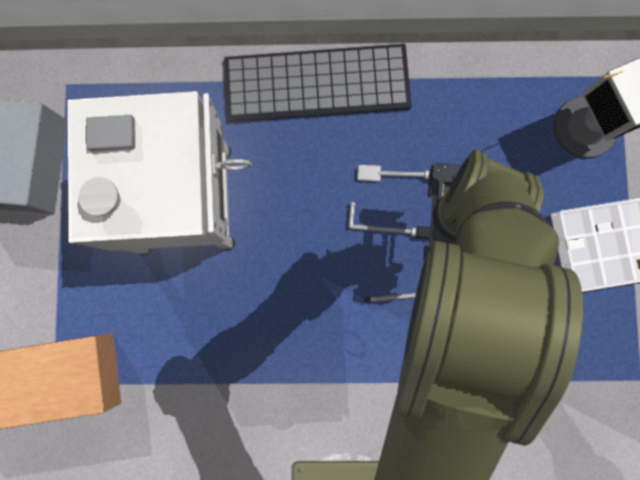

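The olive arm hangs over the handle of the hook pole. Its fingers sit at about (435,210), and the prong at (352,215) is undisturbed. The arm leans away from the chamber.

>>> send_rows(
  series=[
    {"grip": 0.8, "dx": 1, "dy": 0, "dz": 30, "turn": -0.007},
    {"grip": 0.8, "dx": 1, "dy": 0, "dz": 30, "turn": 0},
    {"grip": 0.8, "dx": 1, "dy": 0, "dz": 25, "turn": 0},
    {"grip": 0.8, "dx": 0, "dy": 0, "dz": 12, "turn": 0},
    {"grip": 0.8, "dx": 0, "dy": 0, "dz": 5, "turn": 0},
    {"grip": 0.8, "dx": 0, "dy": 0, "dz": 0, "turn": 0},
  ],
)

```text
clock: 3.75
tool_pos: [0.5444, -0.1601, 0.0083]
eef_rot: [0.737, 0.676, 0.0, 0.0]
contact_force: [-0.5, 0.6, -0.1]
opening: 0.796
```

>>> send_rows(
  force=60,
  series=[
    {"grip": 0, "dx": 0, "dy": 0, "dz": 0, "turn": 0},
    {"grip": 0, "dx": 0, "dy": 0, "dz": 0, "turn": 0},
    {"grip": 0, "dx": 0, "dy": 0, "dz": 0, "turn": 0},
    {"grip": 0, "dx": 0, "dy": 0, "dz": 0, "turn": 0},
    {"grip": 0, "dx": 0, "dy": 0, "dz": 0, "turn": 0},
    {"grip": 0, "dx": 0, "dy": 0, "dz": 0, "turn": 0},
    {"grip": 0, "dx": 0, "dy": 0, "dz": 0, "turn": 0},
  ],
)

```text
clock: 4.45
tool_pos: [0.5442, -0.1606, 0.0077]
eef_rot: [0.737, 0.676, 0.0, 0.0]
contact_force: [-0.3, 0.6, 0.9]
opening: 0.246
```

>>> send_rows(
  series=[
    {"grip": 0.5, "dx": 0, "dy": 0, "dz": 0, "turn": 0},
    {"grip": 0.5, "dx": 0, "dy": 0, "dz": 0, "turn": 0},
    {"grip": 0.5, "dx": 0, "dy": 0, "dz": 3, "turn": 0},
    {"grip": 0.5, "dx": 0, "dy": 0, "dz": 2.5, "turn": 0},
    {"grip": 0.5, "dx": 0, "dy": 0, "dz": 0, "turn": 0},
  ],
)

```text
clock: 4.95
tool_pos: [0.5437, -0.1604, 0.0017]
eef_rot: [0.737, 0.676, -0.0, -0.0]
contact_force: [0.2, -0.5, 0.1]
opening: 0.502
```

>>> send_rows(
  force=60,
  series=[
    {"grip": 0, "dx": 0, "dy": 0, "dz": 0, "turn": 0},
    {"grip": 0, "dx": 0, "dy": 0, "dz": 0, "turn": 0},
    {"grip": 0, "dx": 0, "dy": 0, "dz": 0, "turn": 0},
    {"grip": 0, "dx": 0, "dy": 0, "dz": 0, "turn": 0},
    {"grip": 0, "dx": 0, "dy": 0, "dz": 0, "turn": 0},
  ],
)

```text
clock: 5.45
tool_pos: [0.5442, -0.1606, 0.0022]
eef_rot: [0.737, 0.676, 0.0, 0.0]
contact_force: [-0.4, 0.1, 0.5]
opening: 0.248
```

>>> send_rows(
  series=[
    {"grip": 0, "dx": 0, "dy": 0, "dz": -15, "turn": 0},
    {"grip": 0, "dx": 0, "dy": 0, "dz": -40, "turn": 0},
    {"grip": 0, "dx": 0, "dy": 0, "dz": -40, "turn": 0},
    {"grip": 0, "dx": 0, "dy": 0, "dz": -40, "turn": 0},
    {"grip": 0, "dx": 0, "dy": 0, "dz": -40, "turn": 0},
    {"grip": 0, "dx": 0, "dy": 0, "dz": -40, "turn": 0},
    {"grip": 0, "dx": 0, "dy": 0, "dz": -38, "turn": 0},
  ],
)

```text
clock: 6.15
tool_pos: [0.5433, -0.1604, 0.2579]
eef_rot: [0.737, 0.676, 0.0, 0.0]
contact_force: [0.2, -0.5, -2.8]
opening: 0.242
```

```bash
python3 -c "
from h import *
rows((.53,0.010,.256),np.radians(2.7),5)"
```

```text
f0=-5.0 df=7.7 tcp=[ 0.5433 -0.1604  0.2579] n=5
[{"dx": 33.7, "dy": -5.6, "dz": 0.4, "turn": -0.0269}, {"dx": 33.9, "dy": -4.7, "dz": 0.4, "turn": -0.0269}, {"dx": 34.0, "dy": -3.8, "dz": 0.4, "turn": -0.0269}, {"dx": 34.1, "dy": -2.9, "dz": 0.4, "turn": -0.0269}, {"dx": 34.1, "dy": -2.0, "dz": 0.4, "turn": -0.0269}]
```

>>> send_rows(
  series=[
    {"grip": 0, "dx": 34, "dy": -6, "dz": 0, "turn": -0.027},
    {"grip": 0, "dx": 34, "dy": -5, "dz": 0, "turn": -0.027},
    {"grip": 0, "dx": 34, "dy": -4, "dz": 0, "turn": -0.027},
    {"grip": 0, "dx": 34, "dy": -3, "dz": 1, "turn": -0.027},
    {"grip": 0, "dx": 34, "dy": -2, "dz": 1, "turn": -0.027},
    {"grip": 0, "dx": 0, "dy": 0, "dz": 0, "turn": 0},
    {"grip": 0, "dx": 0, "dy": 0, "dz": 0, "turn": 0},
  ],
)

```text
clock: 6.85
tool_pos: [0.5291, 0.0108, 0.2538]
eef_rot: [0.689, 0.724, 0.0, -0.0]
contact_force: [0.1, -0.7, -0.1]
opening: 0.248
```

```bash
python3 -c "
from h import *
st=get_state();print(st['tool_pos'],st['q'].round(2))
for n in ('top','scene'):
    s=snapshot(n);pickle.dump(s,open(n+'2.pkl','wb'))
    im=s['img'][...,::-1]
    c=np.array(proj(s,np.array([.59,.1,.26]))).round().astype(int); print(n,c)
    x0,y0=c[0]-100,c[1]-75
    cv2.imwrite('pics/%s2.png'%n,cv2.resize(im[max(y0,0):y0+150,max(x0,0):x0+200],None,fx=4,fy=4,interpolation=cv2.INTER_CUBIC))
    for t in ['hook_pole','eye']:
        for r in regions_of(s,t):print(t,r['score'],r['extent'])
"
```

```text
[0.52909625 0.01082815 0.25377613] [-0.25  0.55  0.22  1.85 -0.17  0.76  0.12]
top [283 187]
hook_pole 0.93 [239.8, 201.1, 409.6, 234.2]
eye 0.71 [198.9, 95.8, 251.0, 243.9]
scene [281 218]
hook_pole 0.88 [254.9, 232.9, 321.3, 260.2]
eye 0.95 [206.6, 168.3, 253.6, 281.3]
```

View pics/top2.png

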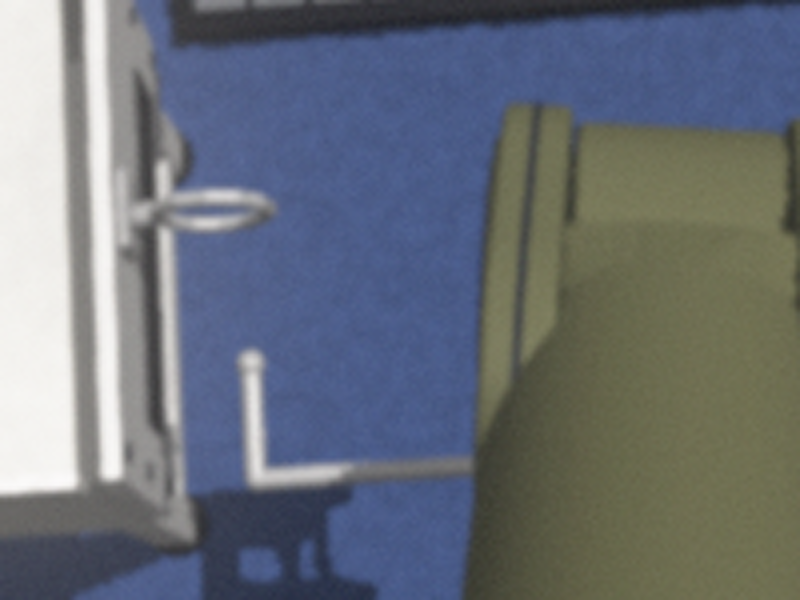

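View pics/scene2.png

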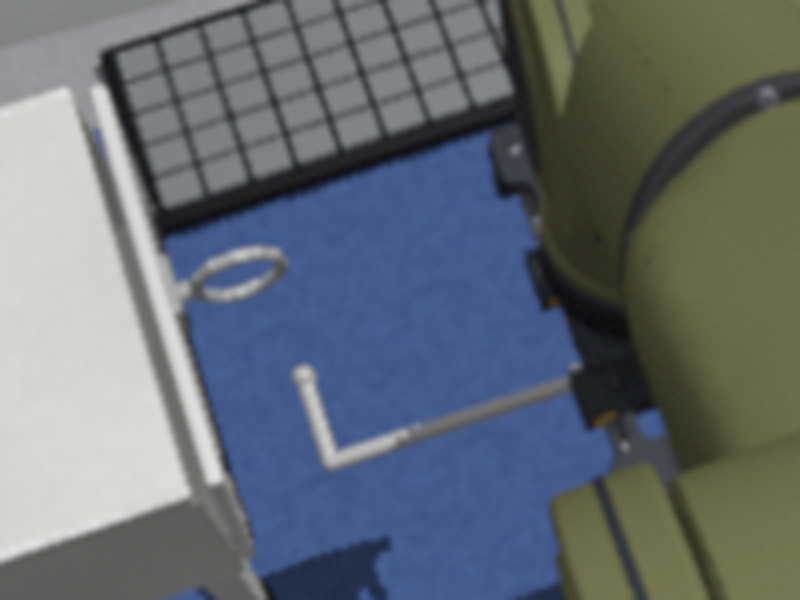

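Both crops show the prong free and level-looking, short of the ring in x. In the top crop its tip is at (250,360) and its corner at (258,478), with the ring near (215,208). Next I measure both in 3D.

Run:
```python
from h import *
for n in ('top','scene'):
    s=pickle.load(open(n+'2.pkl','rb'))
    uu,vv=[w.ravel() for w in np.meshgrid(np.arange(640),np.arange(480))]
    P=unproj(s,uu,vv); g=s['img'].reshape(-1,3).astype(int)
    m=(P[:,2]>0.2)&(P[:,2]<0.30)&(P[:,0]>0.50)&(P[:,0]<0.603)&(P[:,1]>0.05)&(P[:,1]<0.18)
    Q=P[m]; print(n,m.sum(),Q.min(0).round(4),Q.max(0).round(4))
    k=Q[:,1]>Q[:,1].max()-0.012
    a=Q[k]; print('prong: z med',np.median(a[:,2]).round(4),'dy/dx,dz/dx',[np.polyfit(a[:,0],a[:,i],1)[0].round(3) for i in (1,2)],'y mean',a[:,1].mean().round(4))
    b=Q[~k]; 
    print('shaft: dx/dy,dz/dy',[np.polyfit(b[:,1],b[:,i],1)[0].round(3) for i in (0,2)],'zmed',np.median(b[:,2]).round(4),b[:,1].min().round(3))
    m=(P[:,2]>0.235)&(P[:,2]<0.30)&(P[:,0]>0.61)&(P[:,0]<0.64)&(P[:,1]>0.13)&(P[:,1]<0.19)
    r=P[m]; print('ring',m.sum(),r.min(0).round(4),r.max(0).round(4),r.mean(0).round(4),'dx/dy',np.polyfit(r[:,1],r[:,0],1)[0].round(3))
    A=np.c_[r[:,1:]*2,np.ones(len(r))]; c=np.linalg.lstsq(A,(r[:,1:]**2).sum(1),rcond=None)[0]; print('circle',c[:2].round(4),np.sqrt(c[2]+c[0]**2+c[1]**2).round(4))
```

```text
top 452 [0.5182 0.0741 0.2623] [0.5711 0.1639 0.2731]
prong: z med 0.268 dy/dx,dz/dx [np.float64(0.054), np.float64(0.019)] y mean 0.1578
shaft: dx/dy,dz/dy [np.float64(-0.051), np.float64(0.006)] zmed 0.2679 0.074
ring 199 [0.623  0.1497 0.2412] [0.6307 0.1899 0.2923] [0.6265 0.1705 0.2696] dx/dy -0.036
circle [0.1735 0.2682] 0.0217
scene 334 [0.5168 0.0506 0.2603] [0.5701 0.1601 0.2706]
prong: z med 0.2665 dy/dx,dz/dx [np.float64(0.052), np.float64(0.016)] y mean 0.1537
shaft: dx/dy,dz/dy [np.float64(-0.047), np.float64(0.002)] zmed 0.2661 0.051
ring 135 [0.6214 0.1482 0.2422] [0.6288 0.1898 0.2911] [0.6247 0.1692 0.2677] dx/dy -0.039
circle [0.1719 0.267 ] 0.0216
```

>>> send_rows(
  series=[
    {"grip": 0, "dx": 12, "dy": 0, "dz": -1, "turn": 0},
    {"grip": 0, "dx": 0, "dy": 20, "dz": 0, "turn": 0},
    {"grip": 0, "dx": 0, "dy": 20, "dz": 0, "turn": 0},
    {"grip": 0, "dx": 0, "dy": 15, "dz": 0, "turn": 0},
    {"grip": 0, "dx": 0, "dy": 14, "dz": 0, "turn": 0},
    {"grip": 0, "dx": 0, "dy": 13, "dz": 0, "turn": 0},
    {"grip": 0, "dx": 0, "dy": 0, "dz": 0, "turn": 0},
    {"grip": 0, "dx": 0, "dy": 0, "dz": 0, "turn": 0},
    {"grip": 0, "dx": 0, "dy": 0, "dz": 0, "turn": 0},
  ],
)

```text
clock: 8.05
tool_pos: [0.6101, 0.0263, 0.2541]
eef_rot: [0.69, 0.724, -0.0, -0.001]
contact_force: [-0.7, -0.2, -1.9]
opening: 0.243
```

```bash
python3 -c "
from h import *
st=get_state();print(st['tool_pos'],st['contact_force'],st['q'].round(2))
ims=[]
for n in ('top','scene'):
    s=snapshot(n);pickle.dump(s,open(n+'3.pkl','wb'))
    im=s['img'][...,::-1]
    c=np.array(proj(s,np.array([.61,.14,.26]))).round().astype(int)
    x0,y0=c[0]-50,c[1]-60
    ims.append(cv2.resize(im[y0:y0+120,x0:x0+80],None,fx=4.8,fy=4.8,interpolation=cv2.INTER_CUBIC))
cv2.imwrite('pics/both3.png',np.hstack(ims))
"
```

```text
[0.61008985 0.02629494 0.25409054] [-0.70092335 -0.16906561 -1.91740817] [-0.24  0.66  0.22  1.61 -0.18  0.9   0.09]
```

View pics/both3.png

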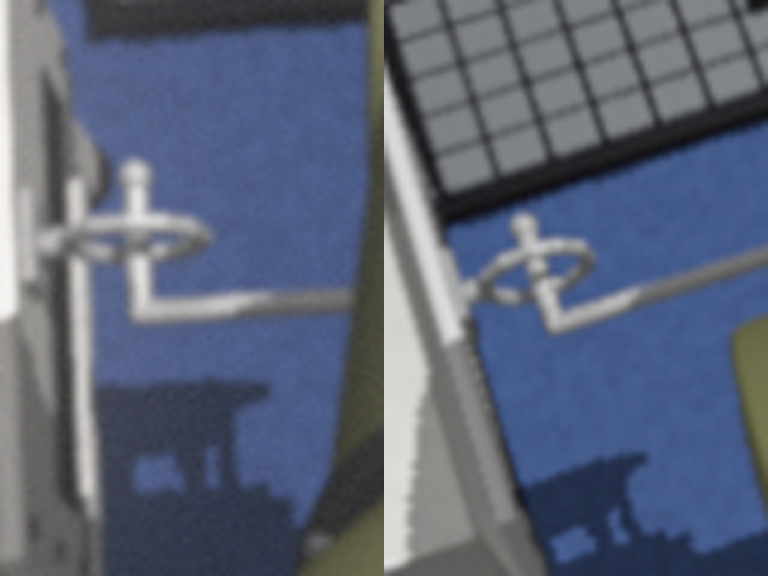

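The prong is through the ring in both views: ball at (133,170) beyond the ring at (133,238) on the left, and the same on the right. Next I work out the arc.

Run:
```python
import numpy as np
th=np.r_[np.linspace(.055,1.70,23)]; a=np.arctan2(118,39)-th; o=np.hypot(118,39)*np.cos(a);u=np.hypot(118,39)*np.sin(a)
for t,x,z in zip(th[1:],-np.diff(o),-np.diff(u)): print(round(t,2),round(x,1),round(z,1))
```

```text
0.13 -8.5 3.7
0.2 -8.2 4.3
0.28 -7.9 4.9
0.35 -7.5 5.5
0.43 -7.0 6.1
0.5 -6.6 6.6
0.58 -6.1 7.0
0.65 -5.5 7.5
0.73 -4.9 7.9
0.8 -4.3 8.2
0.88 -3.7 8.5
0.95 -3.1 8.8
1.03 -2.4 9.0
1.1 -1.7 9.1
1.18 -1.0 9.2
1.25 -0.3 9.3
1.33 0.3 9.3
1.4 1.0 9.2
1.48 1.7 9.1
1.55 2.4 9.0
1.63 3.1 8.8
1.7 3.7 8.5
```

>>> send_rows(
  series=[
    {"grip": 0, "dx": -8.5, "dy": 0, "dz": 3.7, "turn": 0},
    {"grip": 0, "dx": -8.2, "dy": 0, "dz": 4.3, "turn": 0},
    {"grip": 0, "dx": -7.9, "dy": 0, "dz": 4.9, "turn": 0},
    {"grip": 0, "dx": -7.5, "dy": 0, "dz": 5.5, "turn": 0},
    {"grip": 0, "dx": -7, "dy": 0, "dz": 6.1, "turn": 0},
    {"grip": 0, "dx": -6.6, "dy": 0, "dz": 6.6, "turn": 0},
    {"grip": 0, "dx": -6.1, "dy": 0, "dz": 7, "turn": 0},
  ],
)

```text
clock: 8.85
tool_pos: [0.6134, -0.0264, 0.2155]
eef_rot: [0.69, 0.724, -0.0, -0.0]
contact_force: [0.3, 1.7, -0.1]
opening: 0.246
```

```bash
cat > look.py <<'E'
from h import *
import sys
tag=sys.argv[1]
st=get_state();print(st['tool_pos'].round(4),st['eef_rot'].round(3),st['contact_force'],st['moment'].round(2))
ims=[]
c0=np.array([.61,float(sys.argv[2]),float(sys.argv[3])])
for n in ('top','scene'):
    s=snapshot(n);pickle.dump(s,open(n+tag+'.pkl','wb'))
    im=s['img'][...,::-1]
    c=np.array(proj(s,c0)).round().astype(int)
    x0,y0=c[0]-50,c[1]-60
    ims.append(cv2.resize(im[y0:y0+120,x0:x0+80],None,fx=4.8,fy=4.8,interpolation=cv2.INTER_CUBIC))
    P=unproj(s,*[w.ravel() for w in np.meshgrid(np.arange(640),np.arange(480))])
    # hatch points in chamber frame
    yaw=np.radians(2.7);C=np.array([.6185,.323]);ex=np.array([-np.sin(yaw),np.cos(yaw)]);ey=np.array([-np.cos(yaw),-np.sin(yaw)])
    q=np.c_[(P[:,:2]-C)@ex,(P[:,:2]-C)@ey,P[:,2]]
    m=(q[:,0]<-0.113)&(q[:,0]>-0.27)&(abs(q[:,1])<0.105)&(abs(q[:,1])>0.055)&(q[:,2]>0.13)
    if m.sum()>20:
        a=q[m]; print(n,m.sum(),'hatch angle ~',np.median(np.arctan2(-.105-a[:,0],a[:,2]-.150)).round(3), 'max out',a[:,0].min().round(3))
cv2.imwrite(f'pics/both{tag}.png',np.hstack(ims))
E
python3 look.py 4 .10 .24
```

```text
[ 0.6134 -0.0264  0.2155] [ 0.69   0.724 -0.    -0.   ] [ 0.33841117  1.66601637 -0.08973147] [0.5  0.09 0.05]
top 1683 hatch angle ~ 0.424 max out -0.174
scene 1358 hatch angle ~ 0.459 max out -0.178
```

View pics/both4.png

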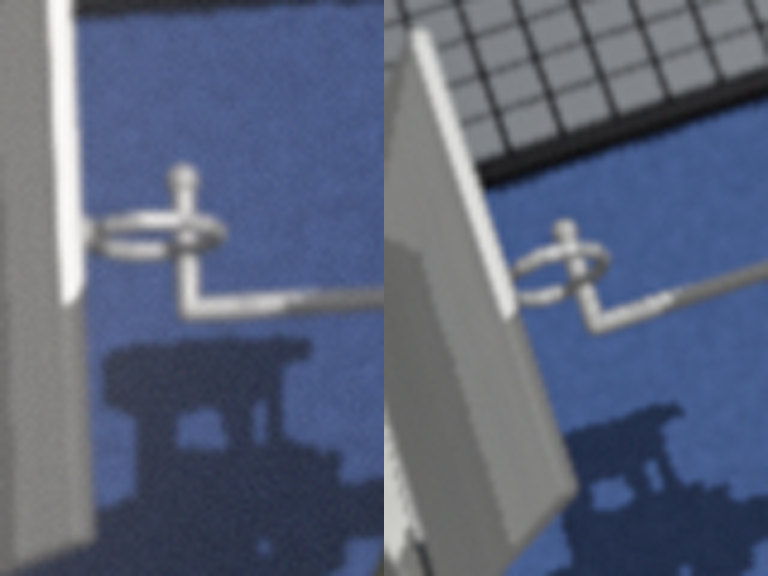

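The hatch is at about 0.45 rad, with the prong still through the ring (ball at (183,175), ring at (160,240)). I carry on along the arc.

>>> send_rows(
  series=[
    {"grip": 0, "dx": -5.5, "dy": 0, "dz": 7.5, "turn": 0},
    {"grip": 0, "dx": -4.9, "dy": 0, "dz": 7.9, "turn": 0},
    {"grip": 0, "dx": -4.3, "dy": 0, "dz": 8.2, "turn": 0},
    {"grip": 0, "dx": -3.7, "dy": 0, "dz": 8.5, "turn": 0},
    {"grip": 0, "dx": -3.1, "dy": 0, "dz": 8.8, "turn": 0},
    {"grip": 0, "dx": -2.4, "dy": 0, "dz": 9, "turn": 0},
  ],
)

```text
clock: 9.55
tool_pos: [0.6146, -0.05, 0.1654]
eef_rot: [0.69, 0.724, -0.0, 0.0]
contact_force: [0.5, 1.6, -1.2]
opening: 0.241
```

```bash
python3 look.py 5 .08 .20
```

```text
[ 0.6146 -0.05    0.1654] [ 0.69   0.724 -0.     0.   ] [ 0.50842861  1.6000466  -1.20804123] [0.32 0.04 0.02]
top 3521 hatch angle ~ 0.865 max out -0.223
scene 2374 hatch angle ~ 0.907 max out -0.226
```

View pics/both5.png

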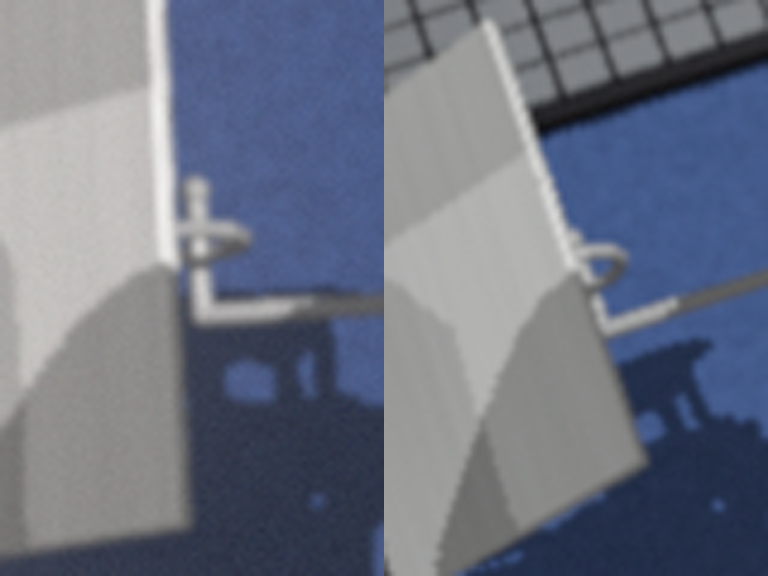

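The hatch is at about 0.89 rad, still hooked: the prong shows at (195,240) just outside the hatch edge.

>>> send_rows(
  series=[
    {"grip": 0, "dx": -1.7, "dy": 0, "dz": 9.1, "turn": 0},
    {"grip": 0, "dx": -1, "dy": 0, "dz": 9.2, "turn": 0},
    {"grip": 0, "dx": -0.3, "dy": 0, "dz": 9.3, "turn": 0},
    {"grip": 0, "dx": 0.3, "dy": 0, "dz": 9.3, "turn": 0},
    {"grip": 0, "dx": 1, "dy": 0, "dz": 9.2, "turn": 0},
    {"grip": 0, "dx": 1.7, "dy": 0, "dz": 9.1, "turn": 0},
    {"grip": 0, "dx": 2.4, "dy": 0, "dz": 9, "turn": 0},
  ],
)

```text
clock: 10.35
tool_pos: [0.6144, -0.0471, 0.1011]
eef_rot: [0.69, 0.724, -0.0, -0.0]
contact_force: [-0.2, 0.9, -0.4]
opening: 0.241
```

```bash
python3 look.py 6 .06 .14
```

```text
[ 0.6144 -0.0471  0.1011] [ 0.69   0.724 -0.    -0.   ] [-0.15200398  0.89670521 -0.39258099] [ 0.19  0.07 -0.01]
top 4065 hatch angle ~ 1.384 max out -0.25
scene 2777 hatch angle ~ 1.425 max out -0.253
```

View pics/both6.png

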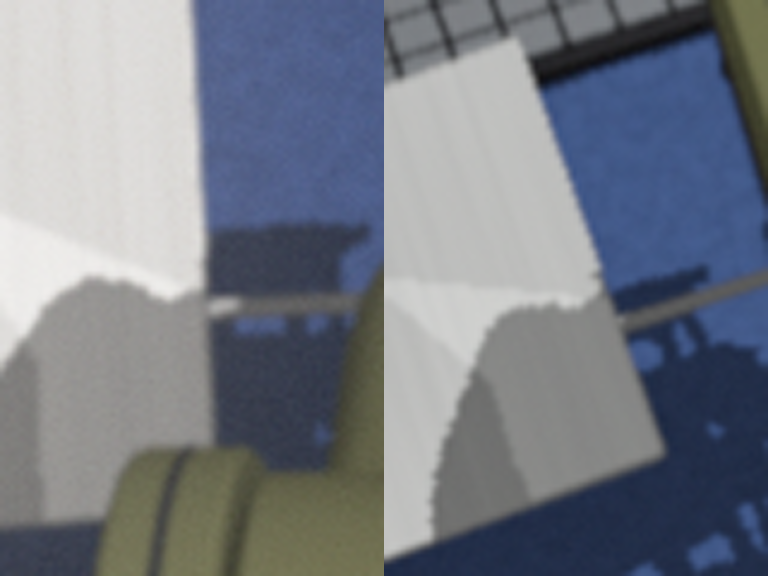

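The hatch is near 1.4 rad, and the arm shows over its near corner (top crop (180,470)). I check how far above it the arm is before going further.

Run:
```python
from h import *
for n in ('top6','scene6','top5'):
    s=pickle.load(open(n+'.pkl','rb')); P=unproj(s,*[w.ravel() for w in np.meshgrid(np.arange(640),np.arange(480))]); g=s['img'].reshape(-1,3).astype(int)
    m=(g[:,1]-g[:,2]>15)&(P[:,2]>0.1)&(P[:,0]>0.1)&(P[:,1]<.3)
    a=P[m]; k=a[:,1]>0.03; print(n,m.sum(),a[:,1].max(), k.sum(), a[k].min(0) if k.any() else '')
print(get_state()['q'].round(2))
```

```text
top6 35383 0.06578740574014266 7710 [0.25440306 0.03000423 0.57601997]
scene6 29185 0.11972641745652801 9066 [0.10452052 0.03000159 0.39263814]
top5 42335 0.06790843731018552 9929 [0.27916309 0.03000389 0.64798174]
[-0.08  0.87  0.15  1.71 -0.21  0.58  0.24]
```

The arm's visible surface near the hatch is at least 0.39 m up, against 0.15 m for the hatch. That is clear, so I push down to the stop.

>>> send_rows(
  series=[
    {"grip": 0, "dx": 3, "dy": 0, "dz": 8.8, "turn": 0},
    {"grip": 0, "dx": 3, "dy": 0, "dz": 7, "turn": 0},
    {"grip": 0, "dx": 0, "dy": 0, "dz": 0, "turn": 0},
    {"grip": 0, "dx": 0, "dy": 0, "dz": 0, "turn": 0},
  ],
)

```text
clock: 10.85
tool_pos: [0.6143, -0.0408, 0.0862]
eef_rot: [0.69, 0.724, 0.0, -0.0]
contact_force: [0.3, 0.9, -2.1]
opening: 0.243
```

```bash
python3 look.py 7 .06 .14
python3 - <<'E'
from h import *
yaw=np.radians(2.7);C=np.array([.6185,.323]);ex=np.array([-np.sin(yaw),np.cos(yaw)]);ey=np.array([-np.cos(yaw),-np.sin(yaw)])
for n in ('top7','scene7'):
    s=pickle.load(open(n+'.pkl','rb')); P=unproj(s,*[w.ravel() for w in np.meshgrid(np.arange(640),np.arange(480))])
    q=np.c_[(P[:,:2]-C)@ex,(P[:,:2]-C)@ey,P[:,2]]
    m=(q[:,0]<-0.125)&(q[:,0]>-0.24)&(abs(q[:,1])<0.1)&(q[:,2]>0.1)&(q[:,2]<.25)
    a=q[m];l=np.polyfit(a[:,0],a[:,2],1); print(n,m.sum(),'slope',l[0],'angle',np.pi/2-np.arctan(-l[0]))
E
```

```text
[ 0.6143 -0.0408  0.0862] [ 0.69   0.724  0.    -0.   ] [ 0.33574665  0.85035712 -2.0826739 ] [ 0.12  0.05 -0.03]
top 3722 hatch angle ~ 1.511 max out -0.251
scene 2751 hatch angle ~ 1.536 max out -0.254
top7 6821 slope 0.000431036656818849 angle 1.571227363425021
scene7 4506 slope -0.00015668380770910554 angle 1.5706396429884697
```

The hatch is level: its plane fits to 1.571 rad in both views. To unhook, I centre the prong in the ring, withdraw it sideways, then back away.

>>> send_rows(
  series=[
    {"grip": 0, "dx": -2, "dy": 0, "dz": -6, "turn": 0},
    {"grip": 0, "dx": -3, "dy": 0, "dz": -6, "turn": 0},
    {"grip": 0, "dx": 0, "dy": 0, "dz": 0, "turn": 0},
    {"grip": 0, "dx": 0, "dy": -10, "dz": 0, "turn": 0},
    {"grip": 0, "dx": 0, "dy": -10, "dz": 0, "turn": 0},
    {"grip": 0, "dx": 0, "dy": -10, "dz": 0, "turn": 0},
    {"grip": 0, "dx": 0, "dy": -15, "dz": 0, "turn": 0},
    {"grip": 0, "dx": 0, "dy": -15, "dz": 0, "turn": 0},
    {"grip": 0, "dx": 0, "dy": 0, "dz": 0, "turn": 0},
  ],
)

```text
clock: 11.85
tool_pos: [0.5523, -0.0495, 0.0983]
eef_rot: [0.69, 0.724, -0.001, -0.001]
contact_force: [0.6, 1.0, -1.8]
opening: 0.244
```

```bash
python3 look.py 8 .06 .14;python3 -c "
from h import *
rows((.544,-.1606,.08),np.radians(-5),6)"
```

```text
[ 0.5523 -0.0495  0.0983] [ 0.69   0.724 -0.001 -0.001] [ 0.61794985  0.98054062 -1.79336985] [-0.04  0.1   0.01]
top 4357 hatch angle ~ 1.519 max out -0.251
scene 2752 hatch angle ~ 1.534 max out -0.254
f0=2.7 df=-7.7 tcp=[ 0.5554 -0.0491  0.0985] n=6
[{"dx": -18.5, "dy": -2.8, "dz": 3.1, "turn": 0.0225}, {"dx": -18.5, "dy": -2.4, "dz": 3.1, "turn": 0.0225}, {"dx": -18.6, "dy": -2.0, "dz": 3.1, "turn": 0.0225}, {"dx": -18.6, "dy": -1.5, "dz": 3.1, "turn": 0.0225}, {"dx": -18.6, "dy": -1.1, "dz": 3.1, "turn": 0.0225}, {"dx": -18.7, "dy": -0.7, "dz": 3.1, "turn": 0.0225}]
```

View pics/both8.png

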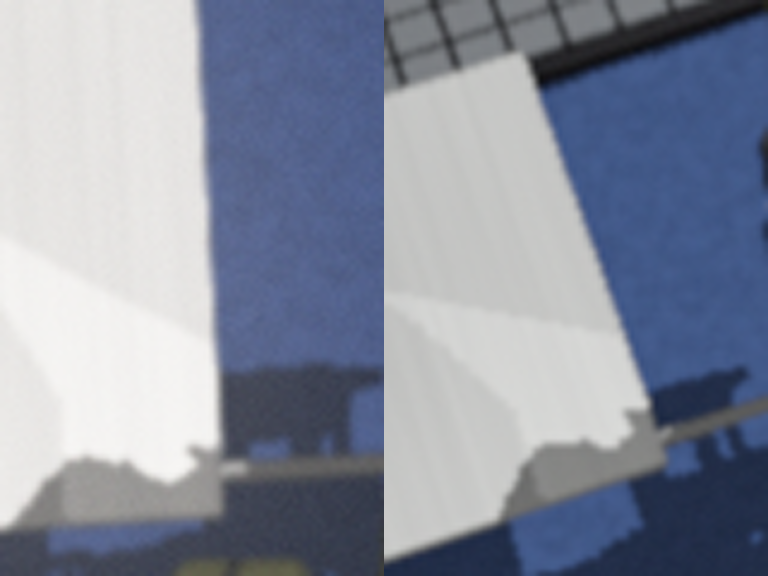

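The hatch is still level and the shaft now leaves under the near end of its edge (230,467), so the prong is out of the ring. I back off outward.

>>> send_rows(
  series=[
    {"grip": 0, "dx": -15, "dy": -2, "dz": 0, "turn": 0},
    {"grip": 0, "dx": -25, "dy": -2, "dz": 0, "turn": 0},
    {"grip": 0, "dx": -25, "dy": -2, "dz": 3, "turn": 0},
    {"grip": 0, "dx": -25, "dy": -2, "dz": 5, "turn": 0},
    {"grip": 0, "dx": -20, "dy": -1, "dz": 10, "turn": 0.045},
    {"grip": 0, "dx": 0, "dy": 0, "dz": 10, "turn": 0.045},
    {"grip": 0, "dx": 0, "dy": 0, "dz": 10, "turn": 0.045},
    {"grip": 0, "dx": 0, "dy": 0, "dz": 0, "turn": 0},
  ],
)

```text
clock: 12.75
tool_pos: [0.5502, -0.1576, 0.0586]
eef_rot: [0.737, 0.676, -0.0, -0.002]
contact_force: [0.5, -0.6, -1.8]
opening: 0.243
```

```bash
python3 look.py 9 -.04 .05;python3 -c "
from h import *
rows((.544,-.1606,.005),np.radians(-5),5)
s=pickle.load(open('scene9.pkl','rb')); cv2.imwrite('pics/s9.png',s['img'][...,::-1])
t=pickle.load(open('top9.pkl','rb'))
for s in (s,t):
    P=unproj(s,*[w.ravel() for w in np.meshgrid(np.arange(640),np.arange(480))]);g=s['img'].reshape(-1,3).astype(int)
    m=(P[:,1]>-.11)&(P[:,1]<.05)&(P[:,0]>.5)&(P[:,0]<.62)&(P[:,2]>.03)&(P[:,2]<.13)
    Q=P[m]; print(m.sum(),Q.min(0),Q.max(0),np.polyfit(Q[:,1],Q[:,2],1),np.median(Q[:,2]))
"
```

```text
[ 0.5502 -0.1576  0.0586] [ 0.737  0.676 -0.    -0.002] [ 0.47986279 -0.64792085 -1.79864366] [0.04 0.13 0.05]
top 4342 hatch angle ~ 1.519 max out -0.251
scene 2743 hatch angle ~ 1.535 max out -0.253
f0=-4.8 df=-0.2 tcp=[ 0.551  -0.1578  0.0598] n=5
[{"dx": -0.7, "dy": -1.3, "dz": 11.0, "turn": 0.0006}, {"dx": -0.7, "dy": -1.3, "dz": 11.0, "turn": 0.0006}, {"dx": -0.7, "dy": -1.3, "dz": 11.0, "turn": 0.0006}, {"dx": -0.7, "dy": -1.3, "dz": 11.0, "turn": 0.0006}, {"dx": -0.7, "dy": -1.3, "dz": 11.0, "turn": 0.0006}]
205 [ 0.54795804 -0.10968003  0.06575336] [ 0.61137255 -0.0103403   0.07882083] [0.00433408 0.07265281] 0.0724958669038605
338 [ 0.5497294  -0.10997791  0.06623269] [ 0.61093295 -0.00797509  0.07835875] [0.00510726 0.07302404] 0.07286588627595905
```

View pics/s9.png

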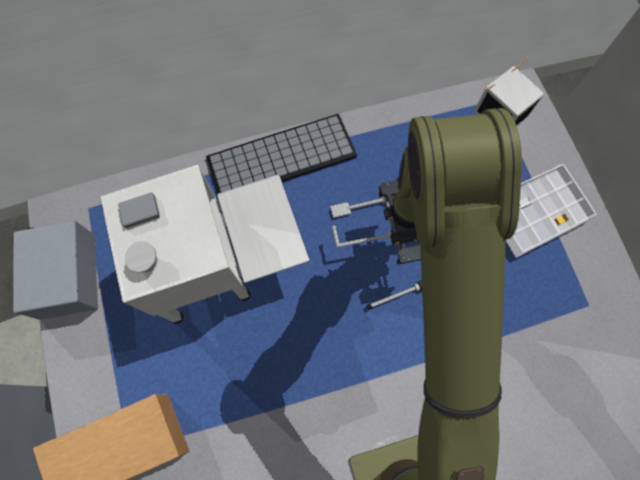

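The pole is free and level (slope 0.005) near its original place, prong at (337,235), with the hatch down beside (265,225). I lower and release.

>>> send_rows(
  series=[
    {"grip": 0, "dx": 0, "dy": -3, "dz": 20, "turn": 0},
    {"grip": 0, "dx": 0, "dy": -3, "dz": 18, "turn": 0},
    {"grip": 0, "dx": 0, "dy": 0, "dz": 12, "turn": 0},
    {"grip": 0, "dx": 0, "dy": 0, "dz": 5, "turn": 0},
    {"grip": 0, "dx": 0, "dy": 0, "dz": 0, "turn": 0},
    {"grip": 0, "dx": 0, "dy": 0, "dz": 0, "turn": 0},
  ],
)

```text
clock: 13.45
tool_pos: [0.5455, -0.1589, 0.0058]
eef_rot: [0.737, 0.676, 0.0, 0.0]
contact_force: [-0.2, 0.1, -1.6]
opening: 0.245
```

>>> send_rows(
  series=[
    {"grip": 0, "dx": 0, "dy": 0, "dz": 2.5, "turn": 0},
    {"grip": 0, "dx": 0, "dy": 0, "dz": 0, "turn": 0},
    {"grip": 0.4, "dx": 0, "dy": 0, "dz": 0, "turn": 0},
    {"grip": 0.7, "dx": 0, "dy": 0, "dz": 0, "turn": 0},
    {"grip": 0.7, "dx": 0, "dy": 0, "dz": 0, "turn": 0},
    {"grip": 0.7, "dx": 0, "dy": 0, "dz": 0, "turn": 0},
    {"grip": 0.7, "dx": 0, "dy": 0, "dz": -10, "turn": 0},
    {"grip": 0.7, "dx": 0, "dy": 0, "dz": -30, "turn": 0},
    {"grip": 0.7, "dx": 0, "dy": 0, "dz": -40, "turn": 0},
    {"grip": 0.7, "dx": 0, "dy": 0, "dz": -40, "turn": 0},
    {"grip": 0.7, "dx": -40, "dy": 0, "dz": -30, "turn": 0},
    {"grip": 0.7, "dx": -40, "dy": 0, "dz": 0, "turn": 0},
    {"grip": 0.7, "dx": -40, "dy": 0, "dz": 0, "turn": 0},
    {"grip": 0.7, "dx": 0, "dy": 0, "dz": 0, "turn": 0},
    {"grip": 0.7, "dx": 0, "dy": 0, "dz": 0, "turn": 0},
    {"grip": 0.7, "dx": 0, "dy": 0, "dz": 0, "turn": 0},
  ],
)

```text
clock: 15.05
tool_pos: [0.5347, -0.2765, 0.1527]
eef_rot: [0.737, 0.676, 0.001, -0.001]
contact_force: [0.5, -0.0, 0.3]
opening: 0.696
```

```bash
python3 look.py 10 -.04 .02;python3 -c "
from h import *
s=pickle.load(open('scene10.pkl','rb')); cv2.imwrite('pics/s10.png',s['img'][...,::-1])
t=pickle.load(open('top10.pkl','rb'))
for s in (s,t):
    P=unproj(s,*[w.ravel() for w in np.meshgrid(np.arange(640),np.arange(480))]);g=s['img'].reshape(-1,3).astype(int)
    m=(P[:,1]>-.2)&(P[:,1]<.01)&(P[:,0]>.515)&(P[:,0]<.61)&(P[:,2]>.01)&(P[:,2]<.05)
    Q=P[m]; print(m.sum(),Q.min(0),Q.max(0)); k=g[m][:,0]>120; print('steel',np.polyfit(Q[k,1],Q[k,2],1),np.median(Q[k,2]),'handle',np.median(Q[Q[:,1]<-.16][:,2]))
print(get_state()['clock'])
"
```

```text
[ 0.5347 -0.2765  0.1527] [ 0.737  0.676  0.001 -0.001] [ 0.50842339 -0.03623829  0.32676969] [-0.03  0.1  -0.  ]
top 4345 hatch angle ~ 1.52 max out -0.251
scene 2746 hatch angle ~ 1.535 max out -0.254
466 [ 0.52820659 -0.19977982  0.0102503 ] [ 0.60319273 -0.01189618  0.02905792]
steel [0.0096051  0.01595275] 0.01528746919878741 handle 0.02430118163802033
733 [ 0.52992526 -0.1999581   0.01039951] [ 0.60669932 -0.01007936  0.0321184 ]
steel [-0.0006699   0.01640789] 0.016349073412435584 handle 0.025578697232693827
15.15
```

View pics/s10.png

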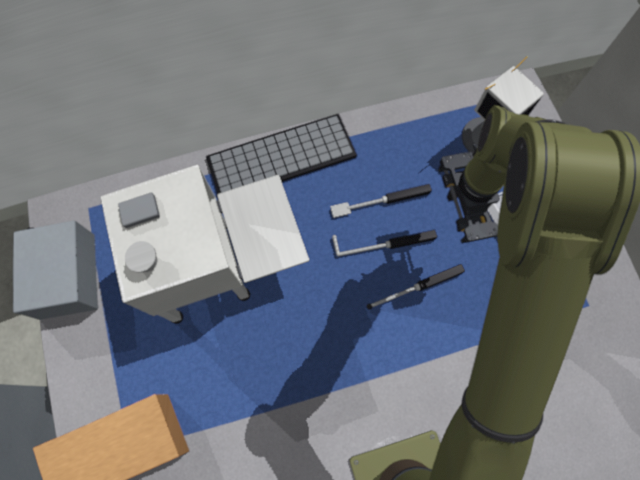

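The pole lies flat and released, handle at (412,240) and prong at (337,245), and the hatch is down. The hand is clear, and the contact force is near zero. I hand in.

```bash
python3 -c "
from plant import *
print(finish_job())"
```

```text
the job is handed in; nothing more can be done
None
```

I picked up the hook pole, put its prong through the eye and swung the hatch down to its stop. I then unhooked the pole, laid it back where it came from and handed the job in at 15.2 s.

- **Hook through the eye:** both views showed the prong centred in the ring before the pull. I judged this from the pictures and did not compute the eye's position in the pole's frame. I estimated the hatch at 0.055 rad from the eye's position.
- **Hatch:** a plane fitted to it at the stop gave 1.571 rad in both views. After unhooking, and again at the end, the cruder point-based estimate gave 1.52 to 1.54 rad. It gave 1.51 to 1.54 at the stop too, so the hatch did not move.
- **Pole:** released and level within 0.01 rad. The handle top was 24 to 26 mm above the bench, which puts the origin at bench level.
- **Hand and arm:** the readings on the tool were about 3 N at most at the end of each move. Where the arm passed over the hatch, its visible surface was at least 0.39 m up, against 0.15 m for the hatch. At the end the hand was clear of everything I could see, with the force reading near zero.

No check failed. The first grasp sat too high on the handle, so I opened, lowered 5.5 mm and gripped again before lifting.

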